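# Clear the oiling station and hold its loading slide at the mark

## Robot

A 6-joint arm with a two-finger parallel gripper is mounted at the origin on the work surface. World frame = base frame: x ahead of the robot, y to its left, z up, the work surface at z = 0. Lengths are in m, angles in rad, forces in N, time in s.
With the tool pointing down it reaches from about 0.375 to 0.975 m from the base axis. Payload 3.8 kg.
Tool frame: the origin (TCP) lies at the very end of the fingers, on their centre line; the grasp point (between the pads) lies 19 mm behind it; z points along the fingers, y is the line along which they close (so a half turn about z gives the same grasp; the last joint's range is limited). The gripper opens to 85 mm and grips with 20 to 120 N. Pads are 22 mm wide; open, the fingers measure 114 mm over their backs; the gripper's body (76 mm by 85 mm) begins 54 mm behind the grasp point. The pads swing forward as they close: fully open they stand 13 mm farther back than shut.
Start: joints at [-1.305, 0.264, 1.604, -0, 1.274, -0.037], TCP at [0.201, -0.644, 0.231] pointing down, gripper open.
Joint ranges: [-2.63, 2.63], [-0.94, 2.18], [0.31, 2.57], [-1.31, 4.45], [0, 2.66], [-2.55, 2.55]. Speed limits (rad/s): [2.57, 2.57, 3.14, 3.14, 3.14, 3.14].

## Interface

Orientations are given as a rotation vector (axis times angle).
In Python, from workcell import read_state, read_camera, calibration, finish_job gives the robot as it stands.
- The arm moves only by the tool step_arm, never from a script. Its argument "commands" is a list of rows, each an object of numbers: "fingers": the gripper's target within -1 to 1 (shut at 1, half-way at 0, fully open at -1); "dx", "dy", "dz": the shift along the tool's x, y, z in m; "roll": the turn about the tool's z in degrees. In form: [{"fingers": .., "dx": .., "dy": .., "dz": .., "roll": ..}, ...]. A call has 1 to 8 rows; each row is the pose to reach, as a shift and turn from the pose commanded when the call began, along the tool's axes at that moment; what a row does not reach only later rows make up. A row lasts 1/8 s, in which the tool goes at most 62.5 mm and 10.7 degrees, less where a joint would pass 70% of its speed; a pose out of reach is approached as far as the arm can. A call with a gripper value outside its range is refused whole. The fingers move at their own pace and stop on an object; "squeeze" is the grip in N (left out, the last holds). Time passes only in rows, so rows that repeat a pose let the fingers close. It gives the time, the measured TCP pose, the force, the opening and the grip force at its end, in the units of the state.
- read_state(): the state, without advancing time (a new reading comes with each control period).
- read_camera(name): name is "side" or "top"; returns (picture, depth): 480x640x3 uint8, blue, green, red; 480x640 float32, m along the optical axis (not along the pixel's ray), 0 where there is no reading.
- calibration(name): a dict with "intrinsics" (3x3 intrinsics, pixels), "k1" (the pictures are not rectified: a ray, as slopes to the right and down, at radius r is drawn at 1 + k1 r^2 times it, then the intrinsics apply), "world_to_cam" (4x4, takes a point from world to camera coordinates). Camera axes: x right, y up, looking along -z (the intrinsics and any distortion apply to the point x, -y, -z); pixel columns grow to the right and rows downward; lengths in m; the calibration is good to about 2 mm. A picture is of the moment at which its call begins. calibration takes no time and is no camera call.
- finish_job(): hands the job in; it is judged then, once.
The state is a dict: "time": time; "q": joint angles; "joint_vel": joint speeds; "joint_torque": joint torques, N m; "tool_pos": TCP position; "tcp_rot": TCP orientation; "wrist_force": force on the tool from outside, world axes, zero at the start; "torque": the same for the moment, N m; "width": opening from 0.0 (shut) to 1.0 (fully open); "grip_force": force on a finger pad.
Only numpy, scipy, OpenCV 4.12 (cv2) and the standard library are available. Lean on these libraries where they do the work, as an engineer would, in place of code of your own. Each camera call takes 0.05 s, during which the arm holds its last target. There are 200 camera calls.

## Task

Hang the wire parts basket that stands in front of the oiling station by its bail on the hook of the column stand and let go of it, keeping it upright on the way. Then pull the station's spring-return loading slide out by its bow handle until the slide's index blade is level with the cursor on the scale, and keep holding it there for loading: the slide runs back if released, so finish with it still in your grip. Leave the small things lying about where they are.

Things in the scene. Friction and masses are not known exactly. Their poses are not given: they have to be found in the camera images.
- station: Oiling station, fixed: 230 x 190 mm aluminium base plate, low slide on guide rods, at its rear a 227 mm column with camera and dosing valve. Origin: table level, straight below the pull bar's middle when the slide is home. x: level, from pull bar to the station's rear (the slide is pulled out to -x). Column, camera, valve: x 135 to 275 mm; nearer parts at most 75 mm high.
- slide (a joint): How far the loading slide is pulled out, m: 0 home (where it always starts), 0.125 at its end stop. A spring pulls it home with about 5.4 N at 0 and 90 N/m more as it comes out (about 14 N at 100 mm); it returns by itself when released.
- pull_bar (a point): Steel bow handle on the slide's front plate, moving with it. The point: middle of its bar, 62 mm above the table. The bar is level, 10 mm thick, 104 mm long along y (82 mm free between its two legs); free gap of 32 mm between bar and front plate (x from 5 to 37 mm; the plate's top is 12 mm above the bar's middle). Axes as the station.
- slide_index (a point): Tip of the black index blade, 2.5 mm wide, sticking out sideways from the edge of the slide's front plate next to the scale: 41 mm from the pull bar's middle along x, 78 mm to its -y side, 56 mm above the table. Moves with the slide. Axes as the station.
- cursor_mark (a point): Tip of the cursor's black pointer, 56 mm above the table. The slide must come out by the distance along x from this point to the index blade when home (60 to 105 mm). Axes as the station.
- cursor: Cursor: dark steel clamp with a round black thumb screw, 18 x 26 mm, clamped at a different place each time on the station's fixed graduated scale bar (14 mm wide, along x, 88 mm to the -y side of the slide's middle line, beside its way out). Origin: table level, on the slide's middle line, at the x of the pointer; axes as the station.
- hookstand: Column stand with hook, fixed: 25 mm steel column 226 mm high on a grey foot (96 x 76 x 14 mm), black clamp block near the top. Origin: table level on the column's axis. A steel hook rod, 8 mm thick, its axis 200 mm above the table, runs level along -x to x = -104 mm, then turns up: its rounded tip ends at x = -120 mm, 223 mm above the table.
- hook_seat (a point): Middle of the hook's level part, on top of the rod (65 mm along -x from the column's axis, 204 mm above the table). Axes as the column stand. A bail may rest anywhere between the upturned tip and the clamp block.
- basket: Stainless wire parts basket, open on top, 82 mm across and 50 mm high, with a rigid upright bail, 90 to 180 g. Origin: centre of its underside; z up; the bail stands in its y-z plane.
- basket_bail (a point): Middle of the bail's level top bar: 6 mm thick, straight for 70 mm along the basket's y, its middle line 125 mm above the basket's underside (72 mm of free height between basket rim and bar). Gripped beside its middle (for example 22 mm along y) it leaves the middle free for the hook.
- basket_mid (a point): Point on the basket's axis half-way up (62 mm above its underside).
- tweezers: Bystander: steel tweezers lying flat, 124 x 12 x 7 mm, origin under their middle, beside the station.
- holder: Bystander: round movement holder, 50 mm across, 20 mm high, beside the station.
- blower: Bystander: black rubber dust blower standing upright, 56 mm across, 110 mm high, at the right.
- loupe: Bystander: black eye loupe, 34 mm across, 30 mm high, beside the column stand.
- screwdriver: Bystander: dark screwdriver lying along its x axis, 130 mm long, between station and column stand.
- jar: Bystander: amber glass jar with black cap, 40 mm across, 55 mm high.
Not all that is in view belongs to the job. What is shaped like the basket but green or red is not meant.

How it is judged:
On the way, in this order (a step that is already met when the one before it is completed fails the run):
1. the basket hangs by its bail on the hook of the column stand, let go (contact force between basket and hookstand above 0.4 N and contact force between each of the arm, the fingers and basket below 0.1 N and x of basket_bail in the frame of hook_seat between -0.05 and 0.05 m and y of basket_bail in the frame of hook_seat between -0.035 and 0.035 m and z of basket_bail in the frame of hook_seat between -0.012 and 0.015 m and angle between basket's own z axis and vertical below 0.5 rad), for 0.4 s.
2. the slide is pulled out to the cursor by its handle (x of slide_index in the frame of cursor between -0.004 and 0.004 m and (contact force between the fingers and slide_c0 above 3 N or contact force between the fingers and slide_c1 above 3 N or contact force between the fingers and slide_c2 above 3 N)), for 0.3 s.
At the end, for the whole second after the job is handed in: The index blade is within 4 mm of the cursor's pointer, at rest, held only by the fingers on the pull bar (over 3 N); the basket hangs by its bail on the hook, bail's middle within 35 mm of the rod, tilted under 0.5 rad, near rest, not touched by the robot (all of step 1 and all of step 2 and velocity of joint slide between -0.01 and 0.01 m/s and contact force between slide and basket below 0.1 N and linear speed of basket below 0.1 m/s); the arm keeps its last pose, push and grip.
It fails at once if the basket is tipped more than 0.8 rad (angle between basket's own z axis and vertical above 0.8 rad).
It fails at once if a bystander is moved more than 25 mm (distance of any of tweezers, holder, blower, loupe, screwdriver, jar from where it was at the start of the episode above 0.025 m).
It also fails if it takes over 64 s, if anything falls off the work surface, if the arm or the gripper's body presses on something with over 40 N, if the wrist force passes 120 N, or if a joint passes its speed limit or range.

## Working session

There is one attempt and no reset: what is moved stays moved. The work goes in short steps, Python scripts to look and compute and a tool call to move; the robot and the scene stay as the last step left them, time stands still between calls to the robot, and variables do not carry over. Pictures are saved under pics/ and viewed, at most 10 in all, crops included, and the job is handed in when it is done.

Besides the shell and the picture viewer there is one more tool, called after "Emit:" by a JSON object that holds its "method" and its "body", one argument or row to a line. step_arm: Moves the arm, as the interface text tells. Its arguments: {"type":"object","properties":{"commands":{"type":"array","items":{"type":"object","properties":{"fingers":{"type":"number"},"dx":{"type":"number"},"dy":{"type":"number"},"dz":{"type":"number"},"roll":{"type":"number"}}}},"squeeze":{"type":"number"}},"required":["commands"]}

```bash
mkdir -p pics; cat > h.py <<'E'
import numpy as np, cv2
from workcell import *
def snap(n):
    im,d=read_camera(n); np.savez('%s.npz'%n,im=im,d=d); return im,d
def load(n):
    z=np.load('%s.npz'%n); return z['im'],z['d']
def ray(n,u,v):
    c=calibration(n);K=np.array(c['intrinsics'],float);p=cv2.undistortPoints(np.array([[[u,v]]],float),K,np.array([c['k1'],0,0,0.]))[0,0]
    T=np.linalg.inv(np.array(c['world_to_cam'])); dr=T[:3,:3]@np.array([p[0],-p[1],-1]); return T[:3,3],dr
def atz(n,u,v,z):
    o,d=ray(n,u,v); return o+d*(z-o[2])/d[2]
def atd(n,u,v,D):
    o,d=ray(n,u,v); return o+d*D
def tri(n1,p1,n2,p2):
    o1,d1=ray(n1,*p1);o2,d2=ray(n2,*p2)
    s=np.linalg.lstsq(np.c_[d1,-d2],o2-o1,rcond=None)[0]; a=o1+d1*s[0];b=o2+d2*s[1]
    return (a+b)/2,np.linalg.norm(a-b)
def proj(n,P):
    c=calibration(n);K=np.array(c['intrinsics'],float);T=np.array(c['world_to_cam']);p=T[:3,:3]@P+T[:3,3]
    x=np.array([p[0],-p[1]])/-p[2]; x=x*(1+c['k1']*(x@x)); return K[:2,:2]@x+K[:2,2]
E
python3 - <<'E'
from h import *
np.set_printoptions(precision=4,suppress=True)
for n in('side','top'):
    im,d=snap(n);cv2.imwrite('pics/%s0.png'%n,im)
    c=calibration(n);print(n,c, np.linalg.inv(np.array(c['world_to_cam']))[:3,3])
s=read_state();print(s)
E
```

```text
side {'intrinsics': array([[454.1866,   0.    , 318.1609],
       [  0.    , 454.1866, 234.9054],
       [  0.    ,   0.    ,   1.    ]]), 'k1': 0.029018364841325684, 'world_to_cam': array([[-0.8946, -0.4466,  0.0136,  0.4711],
       [ 0.3548, -0.6915,  0.6292, -0.2723],
       [-0.2716,  0.5677,  0.7771, -0.8914],
       [ 0.    ,  0.    ,  0.    ,  1.    ]])} [0.276  0.5282 0.8577]
top {'intrinsics': array([[611.4995,   0.    , 315.1425],
       [  0.    , 611.4995, 244.1728],
       [  0.    ,   0.    ,   1.    ]]), 'k1': -0.025227656512547582, 'world_to_cam': array([[-0.0264, -0.9996, -0.0128,  0.0427],
       [ 0.9934, -0.0277,  0.1115, -0.5559],
       [-0.1118, -0.0097,  0.9937, -1.3627],
       [ 0.    ,  0.    ,  0.    ,  1.    ]])} [0.401  0.014  1.4166]
{'time': 0.1, 'q': array([-1.3049,  0.2647,  1.6052,  0.    ,  1.2737, -0.0369]), 'joint_vel': array([ 0.0009, -0.0022, -0.0028, -0.0005, -0.0005,  0.0002]), 'joint_torque': array([  0.001 , -51.6704, -36.8589,   0.    ,   0.0062,  -0.    ]), 'tool_pos': array([ 0.2011, -0.6436,  0.2301]), 'tcp_rot': array([-3.1036, -0.4734,  0.0004]), 'wrist_force': array([-0.1691, -0.4441, -0.0859]), 'torque': array([ 0.0007, -0.0267, -0.0025]), 'grip_force': 0.0, 'width': 0.9995263070029131}
```

View pics/side0.png

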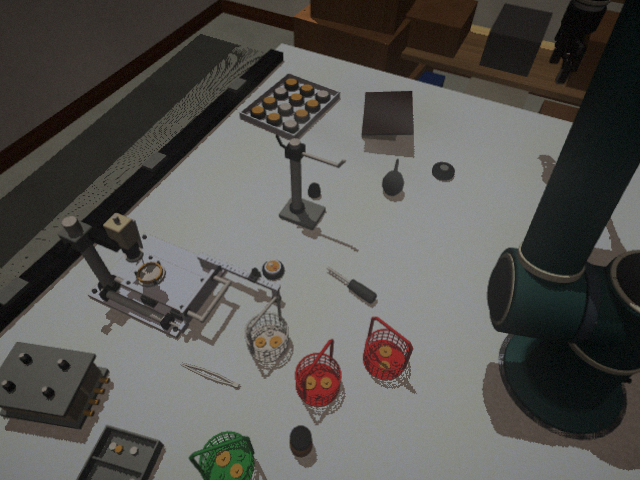

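View pics/top0.png

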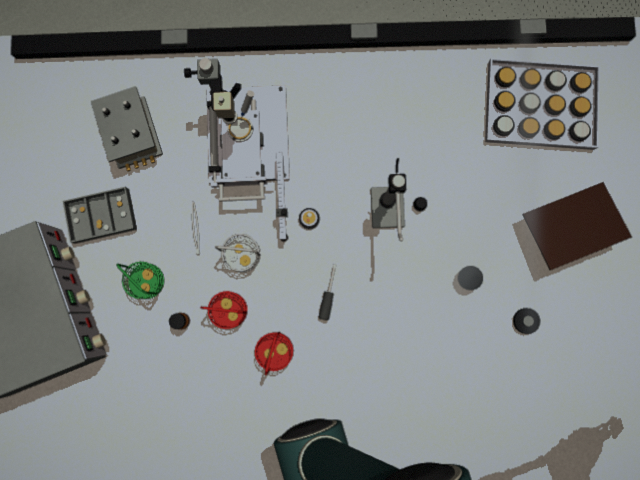

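The top view shows the station at about (240,140), the basket at (238,257), the cursor at (282,212) and the hook rod running from (398,185) to (402,240). In the side view the basket is at (268,340) and the hook tip at (343,163). I'll enlarge crops of both.

```bash
python3 - <<'E'
from h import *
t,_=load('top');s,_=load('side')
R=lambda im,x,y,w,h,k:cv2.resize(im[y:y+h,x:x+w],None,fx=k,fy=k,interpolation=cv2.INTER_CUBIC)
a=R(t,190,170,125,115,4);b=R(t,365,150,75,115,4)
cv2.imwrite('pics/c1.png',np.hstack([a,b]))
a=R(s,150,240,150,140,4)[:560];b=R(s,270,120,100,140,2)
b=cv2.copyMakeBorder(b,0,280,0,0,cv2.BORDER_CONSTANT)
cv2.imwrite('pics/c2.png',np.hstack([a,b]))
E
```

```text
(no output)
```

View pics/c1.png

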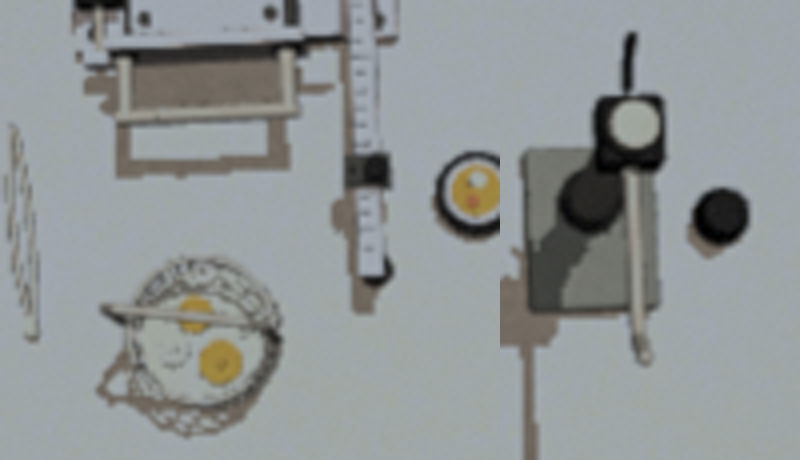

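View pics/c2.png

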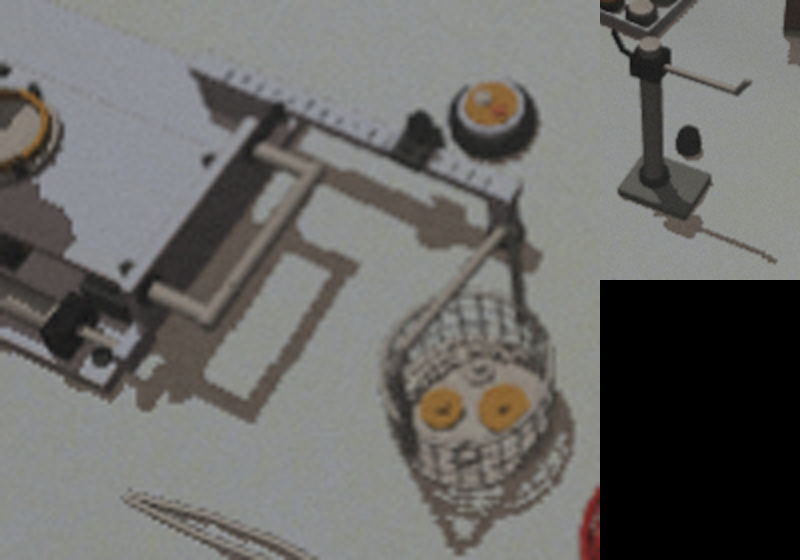

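The crops show the bail ends at top (217,247) and (258,250.5), side (254.5,324.5) and (279,299). The pull bar corners are at top (219.5,199) and (264,197), side (202,319.5) and (230,283). The cursor is at top (282,212.5). The hook rod runs in the top view from (397,191) to its tip at (401,237.5), and the side view has the tip at (342.5,162.5).

```bash
python3 - <<'E'
from h import *
np.set_printoptions(precision=4,suppress=True)
for k,a,b in [('bail+y',(217,247.2),(254.5,324.5)),('bail-y',(258,250.5),(278.75,298.75)),('bar+y',(219.5,199.2),(202,319.5)),('bar-y',(264,197),(230,283)),('hookroot',(397,191.2),(302.5,154)),('tip',(400.75,237.5),(342.5,162.5)),('cursor',(282,212),(255,274))]:
    print(k,*tri('top',a,'side',b))
for k,a,z in [('bail+y',(217,247.2),.125),('bail-y',(258,250.5),.125),('bar+y',(219.5,199.2),.067),('bar-y',(264,197),.067),('root',(397,191.2),.204),('tip',(400.75,237.5),.22),('cursor',(282,212.5),.06),('scale0',(286,240),.056),('scale1',(281,170),.056)]: print(k,atz('top',*a,z))
for k,a,z in [('bail+y',(254.5,324.5),.125),('bail-y',(278.7,298.7),.125),('bar+y',(202,319.5),.062),('bar-y',(230,283),.062)]: print('s',k,atz('side',*a,z))
E
```

```text
bail+y [0.5416 0.2331 0.133 ] 0.006748345242753135
bail-y [0.5382 0.1509 0.1001] 0.001181273925323644
bar+y [0.661  0.2399 0.0622] 0.0008250195372628648
bar-y [0.6646 0.1401 0.0523] 0.0016371851337314077
hookroot [ 0.6406 -0.1431  0.1959] 0.0022996515336653253
tip [ 0.5451 -0.1446  0.2094] 0.0007679301168618909
cursor [0.6281 0.0997 0.057 ] 0.0018758081256741899
bail+y [0.5457 0.2358 0.125 ]
bail-y [0.5362 0.1485 0.125 ]
bar+y [0.6604 0.2393 0.067 ]
bar-y [0.6625 0.1391 0.067 ]
root [ 0.6401 -0.1417  0.204 ]
tip [ 0.5441 -0.1431  0.22  ]
cursor [0.6273 0.0999 0.06  ]
scale0 [0.5653 0.0924 0.056 ]
scale1 [0.7258 0.1004 0.056 ]
s bail+y [0.5413 0.2287 0.125 ]
s bail-y [0.5292 0.163  0.125 ]
s bar+y [0.6607 0.2397 0.062 ]
s bar-y [0.6591 0.1445 0.062 ]
```

Emit:
{"method": "step_arm", "body": {
  "commands": [
    {"fingers": -0.3, "dx": 0.564, "dy": -0.674, "dz": 0, "roll": -66},
    {"fingers": -0.3, "dx": 0.564, "dy": -0.674, "dz": 0, "roll": -66},
    {"fingers": -0.3, "dx": 0.564, "dy": -0.674, "dz": 0, "roll": -66},
    {"fingers": -0.3, "dx": 0.564, "dy": -0.674, "dz": 0, "roll": -66},
    {"fingers": -0.3, "dx": 0.564, "dy": -0.674, "dz": 0, "roll": -66},
    {"fingers": -0.3, "dx": 0.564, "dy": -0.674, "dz": 0, "roll": -66},
    {"fingers": -0.3, "dx": 0.564, "dy": -0.674, "dz": 0, "roll": -66},
    {"fingers": -0.3, "dx": 0.564, "dy": -0.674, "dz": 0, "roll": -66}
  ],
  "squeeze": 60
}}

```text
time: 1.1
tool_pos: [0.3934, -0.1806, 0.2311]
tcp_rot: [2.347, 2.088, 0.0]
wrist_force: [0.5, -0.3, -0.3]
width: 0.651
grip_force: 0.0
```

```bash
cat >> h.py <<'E'
from scipy.spatial.transform import Rotation as Ro
def go(x,y,z,yaw=None):
    s=read_state();R=Ro.from_rotvec(s['tcp_rot']).as_matrix();p=np.array(s['tool_pos'])
    th=np.degrees(np.arctan2(R[1,0],R[0,0])); d=R.T@(np.array([x,y,z])-p)
    print('t',s['time'],'pos',p,'yaw',th,'zax',R[:,2],'w',s['width'],'g',s['grip_force'],'F',s['wrist_force'],'q',s['q'])
    print('d',d,'roll',0 if yaw is None else -(yaw-th))
E
python3 -c "
from h import *
np.set_printoptions(precision=4,suppress=True)
go(.538,.168,.22,84)"
```

```text
t 1.1 pos [ 0.3934 -0.1806  0.2311] yaw 83.33474189813415 zax [ 0.0003 -0.0001 -1.    ] w 0.6509571971497462 g 0.0 F [ 0.4642 -0.2702 -0.2634] q [-0.4881 -0.2103  2.0905  0.0001  1.2611 -0.3718]
d [0.363  0.1032 0.0111] roll -0.6652581018658452
```

Emit:
{"method": "step_arm", "body": {
  "commands": [
    {"fingers": -0.3, "dx": 0.363, "dy": 0.103, "dz": 0.01},
    {"fingers": -0.3, "dx": 0.363, "dy": 0.103, "dz": 0.01},
    {"fingers": -0.3, "dx": 0.363, "dy": 0.103, "dz": 0.01},
    {"fingers": -0.3, "dx": 0.363, "dy": 0.103, "dz": 0.01},
    {"fingers": -0.3, "dx": 0.363, "dy": 0.103, "dz": 0.01},
    {"fingers": -0.3, "dx": 0.363, "dy": 0.103, "dz": 0.01},
    {"fingers": -0.3, "dx": 0.363, "dy": 0.103, "dz": 0.01},
    {"fingers": -0.3, "dx": 0.363, "dy": 0.103, "dz": 0.01}
  ]
}}

```text
invalid input
```

```bash
python3 -c "
from h import *
np.set_printoptions(precision=4,suppress=True)
im,d=snap('side')
go(.538,.168,.11,84)
p=read_state()['tool_pos'];print(proj('side',np.array(p)))
cv2.imwrite('pics/s1.png',cv2.resize(im[180:380,200:400],None,fx=3,fy=3,interpolation=cv2.INTER_CUBIC))
"
```

```text
t 1.15 pos [ 0.3956 -0.1737  0.231 ] yaw 83.60888641065141 zax [ 0.002   0.0063 -1.    ] w 0.6489716983587764 g 0.0 F [0.2574 5.088  0.1655] q [-0.4766 -0.2112  2.0914  0.0069  1.2625 -0.3671]
d [0.3546 0.1033 0.1234] roll -0.391113589348592
[416.2834 168.7372]
```

View pics/s1.png

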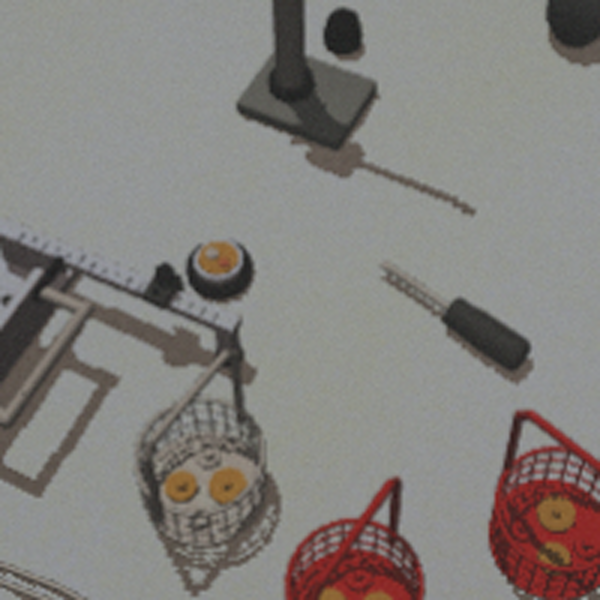

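The move was refused, probably because the rows had no roll. The picture shows the basket unmoved, with the bail's far corner at crop (228,352).

Emit:
{"method": "step_arm", "body": {
  "commands": [
    {"fingers": -0.3, "dx": 0.355, "dy": 0.103, "dz": 0.01, "roll": 0},
    {"fingers": -0.3, "dx": 0.355, "dy": 0.103, "dz": 0.01, "roll": 0},
    {"fingers": -0.3, "dx": 0.355, "dy": 0.103, "dz": 0.01, "roll": 0},
    {"fingers": -0.3, "dx": 0.355, "dy": 0.103, "dz": 0.01, "roll": 0},
    {"fingers": -0.3, "dx": 0.355, "dy": 0.103, "dz": 0.01, "roll": 0},
    {"fingers": -0.3, "dx": 0.355, "dy": 0.103, "dz": 0.01, "roll": 0},
    {"fingers": -0.3, "dx": 0.355, "dy": 0.103, "dz": 0.01, "roll": 0},
    {"fingers": -0.3, "dx": 0.355, "dy": 0.103, "dz": 0.01, "roll": 0}
  ]
}}

```text
time: 2.15
tool_pos: [0.536, 0.1577, 0.2205]
tcp_rot: [-2.345, -2.09, 0.003]
wrist_force: [-0.7, -0.4, -0.4]
width: 0.651
grip_force: 0.0
```

```bash
python3 -c "
from h import *
np.set_printoptions(precision=4,suppress=True)
im,d=snap('side')
go(.538,.168,.11,84)
p=read_state()['tool_pos'];print(proj('side',np.array(p)))
cv2.imwrite('pics/s2.png',cv2.resize(im[200:380,180:360],None,fx=3.3,fy=3.3,interpolation=cv2.INTER_CUBIC))
"
```

```text
t 2.2 pos [0.536  0.1571 0.2207] yaw 83.32676727620957 zax [-0.0014 -0.0008 -1.    ] w 0.6494613747118441 g 0.0 F [ 0.0436 -0.1944 -0.7127] q [ 0.2408  0.0524  1.8669 -0.0005  1.2238  0.3574]
d [0.0112 0.0009 0.1107] roll -0.6732327237904343
[273.95   265.2896]
```

View pics/s2.png

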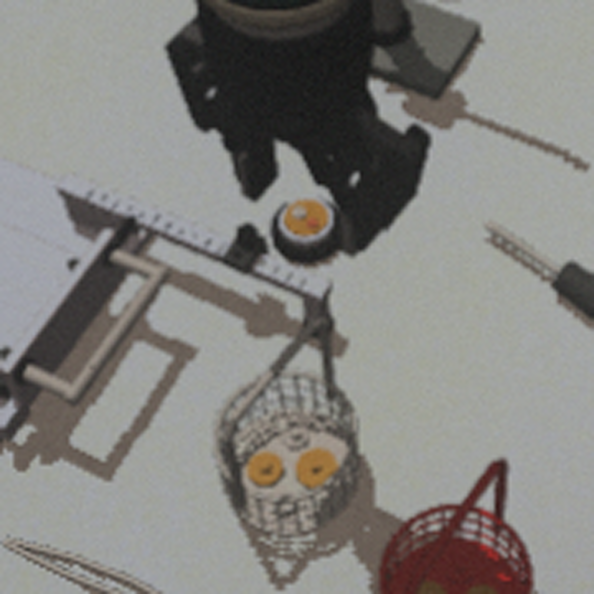

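The fingers straddle the bail at crop (260,190) and (365,245). I'll descend and grip.

Emit:
{"method": "step_arm", "body": {
  "commands": [
    {"fingers": -0.3, "dx": 0.012, "dy": 0.001, "dz": 0.06, "roll": -1},
    {"fingers": -0.3, "dx": 0.012, "dy": 0.001, "dz": 0.111, "roll": -1},
    {"fingers": -0.3, "dx": 0.012, "dy": 0.001, "dz": 0.111, "roll": -1},
    {"fingers": 0.9, "dx": 0.012, "dy": 0.001, "dz": 0.111, "roll": -1},
    {"fingers": 0.9, "dx": 0.012, "dy": 0.001, "dz": 0.111, "roll": -1},
    {"fingers": 0.9, "dx": 0.012, "dy": 0.001, "dz": 0.111, "roll": -1},
    {"fingers": 0.9, "dx": 0.012, "dy": 0.001, "dz": 0.111, "roll": -1},
    {"fingers": 0.9, "dx": 0.012, "dy": 0.001, "dz": 0.111, "roll": -1}
  ],
  "squeeze": 60
}}

```text
time: 3.2
tool_pos: [0.5401, 0.1701, 0.1127]
tcp_rot: [2.327, 2.108, 0.004]
wrist_force: [-2.2, -0.5, 7.7]
width: 0.061
grip_force: 25.0
```

Emit:
{"method": "step_arm", "body": {
  "commands": [
    {"fingers": 1, "dx": 0, "dy": 0, "dz": 0, "roll": 0},
    {"fingers": 1, "dx": 0, "dy": 0, "dz": 0, "roll": 0},
    {"fingers": 1, "dx": 0, "dy": 0, "dz": -0.03, "roll": 0},
    {"fingers": 1, "dx": 0, "dy": 0, "dz": -0.06, "roll": 0},
    {"fingers": 1, "dx": 0, "dy": 0, "dz": -0.09, "roll": 0},
    {"fingers": 1, "dx": 0, "dy": 0, "dz": -0.12, "roll": 0},
    {"fingers": 1, "dx": 0, "dy": 0, "dz": -0.125, "roll": 0},
    {"fingers": 1, "dx": 0, "dy": 0, "dz": -0.125, "roll": 0}
  ]
}}

```text
time: 4.2
tool_pos: [0.5389, 0.1699, 0.2351]
tcp_rot: [2.328, 2.109, 0.0]
wrist_force: [0.1, -0.6, -1.7]
width: 0.041
grip_force: 59.1
```

```bash
python3 -c "
from h import *
np.set_printoptions(precision=4,suppress=True)
im,d=snap('side')
go(.46,-.16,.232,90)
p=read_state()['tool_pos'];print(proj('side',np.array(p)))
cv2.imwrite('pics/s3.png',cv2.resize(im[150:350,200:400],None,fx=3,fy=3,interpolation=cv2.INTER_CUBIC))
"
```

```text
t 4.25 pos [0.5383 0.1697 0.2341] yaw 84.35412543337513 zax [-0.0016 -0.0004 -1.    ] w 0.04053711024722849 g 59.10963490605354 F [-0.0725  0.1568 -1.6584] q [ 0.2613  0.0548  1.8394 -0.      1.2491  0.3599]
d [-0.3358 -0.0455  0.0023] roll -5.645874566624869
[268.4546 265.688 ]
```

View pics/s3.png

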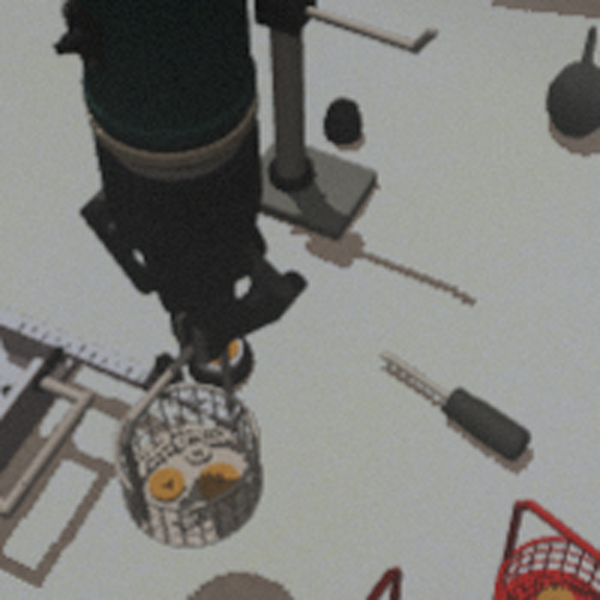

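The basket is lifted, hanging upright from the fingers, with the bail bar visible from crop (190,348) to (120,435). Next I'll carry it in front of the hook.

Emit:
{"method": "step_arm", "body": {
  "commands": [
    {"fingers": 1, "dx": -0.025, "dy": -0.003, "dz": 0, "roll": -1},
    {"fingers": 1, "dx": -0.07, "dy": -0.01, "dz": 0, "roll": -2},
    {"fingers": 1, "dx": -0.12, "dy": -0.017, "dz": 0, "roll": -3},
    {"fingers": 1, "dx": -0.17, "dy": -0.025, "dz": 0, "roll": -4},
    {"fingers": 1, "dx": -0.22, "dy": -0.031, "dz": 0, "roll": -5},
    {"fingers": 1, "dx": -0.27, "dy": -0.038, "dz": 0, "roll": -5.6},
    {"fingers": 1, "dx": -0.315, "dy": -0.044, "dz": 0, "roll": -5.6},
    {"fingers": 1, "dx": -0.341, "dy": -0.046, "dz": 0, "roll": -5.6}
  ]
}}

```text
time: 5.25
tool_pos: [0.4578, -0.1665, 0.2332]
tcp_rot: [-2.222, -2.216, 0.003]
wrist_force: [0.4, -0.3, -1.1]
width: 0.04
grip_force: 59.1
```

Emit:
{"method": "step_arm", "body": {
  "commands": [
    {"fingers": 1, "dx": 0, "dy": 0, "dz": 0, "roll": 0},
    {"fingers": 1, "dx": 0, "dy": 0, "dz": 0, "roll": 0},
    {"fingers": 1, "dx": 0, "dy": 0, "dz": 0, "roll": 0}
  ]
}}

```text
time: 5.62
tool_pos: [0.4596, -0.1639, 0.2347]
tcp_rot: [-2.22, -2.221, 0.0]
wrist_force: [0.4, 0.4, -1.3]
width: 0.043
grip_force: 59.1
```

```bash
python3 -c "
from h import *
np.set_printoptions(precision=4,suppress=True)
im,d=snap('side');snap('top')
go(.585,-.165,.235,90)
p=np.array(read_state()['tool_pos']);print(proj('side',p))
print('bail mid/ends pred',[proj('side',p+np.array([0,o,.0125])) for o in(-.013,.022,.057)])
print('hook tip/root',proj('side',np.array([.544,-.143,.223])),proj('side',np.array([.6,-.143,.204])))
cv2.imwrite('pics/s4.png',cv2.resize(im[110:310,250:450],None,fx=3,fy=3,interpolation=cv2.INTER_CUBIC))
"
```

```text
t 5.725 pos [ 0.4598 -0.164   0.2351] yaw 90.03552435608162 zax [-0.0003  0.0003 -1.    ] w 0.04307677755382871 g 59.09639731049538 F [-0.1715 -0.1913 -0.7291] q [-0.3938 -0.0971  1.9864  0.0002  1.2527 -0.3944]
d [-0.0011  0.1252  0.    ] roll 0.03552435608162341
[385.0203 160.2463]
bail mid/ends pred [array([388.1465, 151.7441]), array([381.8003, 162.1157]), array([375.1761, 172.9428])]
hook tip/root [342.8139 158.1607] [318.6266 156.8383]
```

View pics/s4.png

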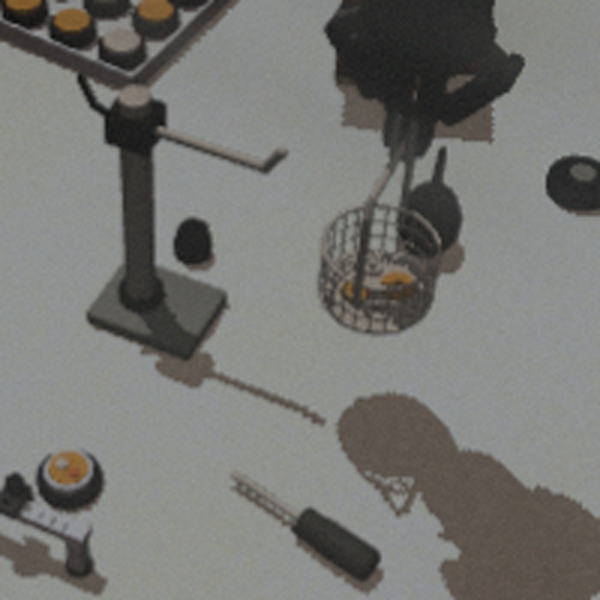

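The basket hangs upright at crop (380,268) with its bail in front of the hook tip at (285,152), and the heights fit. I'll thread it on.

Emit:
{"method": "step_arm", "body": {
  "commands": [
    {"fingers": 1, "dx": -0.004, "dy": 0.015, "dz": 0, "roll": 0},
    {"fingers": 1, "dx": -0.004, "dy": 0.035, "dz": 0, "roll": 0},
    {"fingers": 1, "dx": -0.004, "dy": 0.055, "dz": 0, "roll": 0},
    {"fingers": 1, "dx": -0.004, "dy": 0.075, "dz": 0, "roll": 0},
    {"fingers": 1, "dx": -0.004, "dy": 0.095, "dz": 0, "roll": 0},
    {"fingers": 1, "dx": -0.004, "dy": 0.115, "dz": 0, "roll": 0},
    {"fingers": 1, "dx": -0.004, "dy": 0.13, "dz": 0, "roll": 0},
    {"fingers": 1, "dx": -0.004, "dy": 0.13, "dz": 0, "roll": 0}
  ]
}}

```text
time: 6.72
tool_pos: [0.5908, -0.1689, 0.2349]
tcp_rot: [-2.221, -2.221, 0.0]
wrist_force: [-0.1, -0.6, -0.2]
width: 0.044
grip_force: 59.1
```

Emit:
{"method": "step_arm", "body": {
  "commands": [
    {"fingers": 1, "dx": 0, "dy": 0, "dz": 0.01, "roll": 0},
    {"fingers": 1, "dx": 0, "dy": 0, "dz": 0.02, "roll": 0},
    {"fingers": 1, "dx": 0, "dy": 0, "dz": 0.025, "roll": 0},
    {"fingers": 1, "dx": 0, "dy": 0, "dz": 0.03, "roll": 0},
    {"fingers": 1, "dx": 0, "dy": 0, "dz": 0.034, "roll": 0},
    {"fingers": 1, "dx": 0, "dy": 0, "dz": 0.034, "roll": 0}
  ]
}}

```text
time: 7.48
tool_pos: [0.5894, -0.169, 0.201]
tcp_rot: [-2.222, -2.22, 0.0]
wrist_force: [0.9, -0.4, -0.8]
width: 0.041
grip_force: 59.1
```

```bash
python3 -c "
from h import *
np.set_printoptions(precision=4,suppress=True)
go(.59,-.168,.195,90)
"
```

```text
t 7.475 pos [ 0.5894 -0.169   0.201 ] yaw 89.9445794371819 zax [-0.0005  0.0002 -1.    ] w 0.04134426306799318 g 59.08327326178551 F [ 0.915  -0.4175 -0.7876] q [-0.3199  0.1691  1.775   0.0001  1.1979 -0.3189]
d [0.001  0.0006 0.006 ] roll -0.055420562818099484
```

Bail at about 0.213, rod contact expected at 0.207. I'll lower in small steps while watching the force.

Emit:
{"method": "step_arm", "body": {
  "commands": [
    {"fingers": 1, "dx": 0, "dy": 0, "dz": 0.003, "roll": 0},
    {"fingers": 1, "dx": 0, "dy": 0, "dz": 0.005, "roll": 0},
    {"fingers": 1, "dx": 0, "dy": 0, "dz": 0.006, "roll": 0},
    {"fingers": 1, "dx": 0, "dy": 0, "dz": 0.006, "roll": 0}
  ]
}}

```text
time: 7.98
tool_pos: [0.5896, -0.169, 0.1952]
tcp_rot: [-2.222, -2.22, 0.0]
wrist_force: [-0.1, 0.3, -1.0]
width: 0.041
grip_force: 59.1
```

Emit:
{"method": "step_arm", "body": {
  "commands": [
    {"fingers": 1, "dx": 0, "dy": 0, "dz": 0.002, "roll": 0},
    {"fingers": 1, "dx": 0, "dy": 0, "dz": 0.003, "roll": 0},
    {"fingers": 1, "dx": 0, "dy": 0, "dz": 0.003, "roll": 0}
  ]
}}

```text
time: 8.35
tool_pos: [0.59, -0.1691, 0.1938]
tcp_rot: [2.222, 2.22, 0.001]
wrist_force: [-1.9, -0.3, 5.0]
width: 0.043
grip_force: 59.8
```

Contact at z 0.194. Releasing partly.

Emit:
{"method": "step_arm", "body": {
  "commands": [
    {"fingers": 1, "dx": 0, "dy": 0, "dz": -0.0015, "roll": 0},
    {"fingers": 0.75, "dx": 0, "dy": 0, "dz": -0.0015, "roll": 0},
    {"fingers": 0.5, "dx": 0, "dy": 0, "dz": -0.0015, "roll": 0},
    {"fingers": 0.3, "dx": 0, "dy": 0, "dz": -0.0015, "roll": 0},
    {"fingers": 0.3, "dx": 0, "dy": 0, "dz": -0.0015, "roll": 0},
    {"fingers": 0.3, "dx": 0, "dy": 0, "dz": -0.0015, "roll": 0},
    {"fingers": 0.3, "dx": 0, "dy": 0, "dz": -0.0015, "roll": 0},
    {"fingers": 0.3, "dx": 0, "dy": 0, "dz": -0.0015, "roll": 0}
  ]
}}

```text
time: 9.35
tool_pos: [0.5897, -0.1691, 0.1938]
tcp_rot: [2.222, 2.22, -0.0]
wrist_force: [-0.3, -0.5, 0.5]
width: 0.354
grip_force: 0.0
```

Emit:
{"method": "step_arm", "body": {
  "commands": [
    {"fingers": 0.3, "dx": 0, "dy": 0, "dz": -0.02, "roll": 0},
    {"fingers": 0.3, "dx": 0, "dy": 0, "dz": -0.05, "roll": 0},
    {"fingers": 0.3, "dx": 0, "dy": 0, "dz": -0.09, "roll": 0},
    {"fingers": 0.3, "dx": 0, "dy": 0, "dz": -0.1, "roll": 0},
    {"fingers": 0.3, "dx": 0, "dy": -0.06, "dz": -0.1, "roll": 0},
    {"fingers": 0.3, "dx": 0, "dy": -0.09, "dz": -0.1, "roll": 0}
  ]
}}

```text
time: 10.1
tool_pos: [0.4976, -0.1688, 0.2935]
tcp_rot: [-2.222, -2.22, 0.001]
wrist_force: [-0.1, 0.2, 0.4]
width: 0.351
grip_force: 0.0
```

```bash
python3 -c "
from h import *
np.set_printoptions(precision=4,suppress=True)
im,d=snap('side');t,_=snap('top')
go(.585,.19,.25,90)
R=lambda im,x,y,w,h,k:cv2.resize(im[y:y+h,x:x+w],None,fx=k,fy=k,interpolation=cv2.INTER_CUBIC)
a=R(im,270,110,100,140,4);b=R(t,195,170,100,140,4)
cv2.imwrite('pics/s5.png',np.hstack([a,b]))
"
```

```text
t 10.2 pos [ 0.497  -0.1688  0.2938] yaw 89.89441465520193 zax [-0.0012  0.0001 -1.    ] w 0.3477011702440284 g 0.0 F [ 0.5065 -0.4991 -0.5185] q [-0.3746 -0.0553  1.8399 -0.0004  1.3581 -0.3726]
d [0.3589 0.0874 0.0437] roll -0.10558534479807236
```

View pics/s5.png

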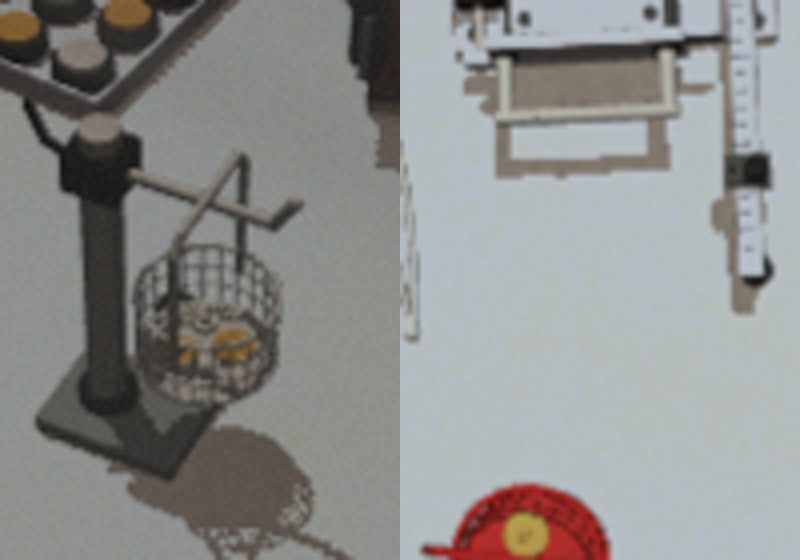

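The basket hangs on the rod upright (left panel, bail across the rod at (210,195)), and the hand is clear. In the right panel the bar runs from (497,119) to (680,108), with the cursor at (748,170). Next is the slide.

Emit:
{"method": "step_arm", "body": {
  "commands": [
    {"fingers": 0.35, "dx": 0.05, "dy": 0.0, "dz": 0, "roll": 0},
    {"fingers": 0.35, "dx": 0.1, "dy": 0.03, "dz": 0, "roll": 0},
    {"fingers": 0.35, "dx": 0.15, "dy": 0.06, "dz": 0, "roll": -1},
    {"fingers": 0.35, "dx": 0.2, "dy": 0.09, "dz": 0.02, "roll": -2},
    {"fingers": 0.35, "dx": 0.25, "dy": 0.12, "dz": 0.04, "roll": -2},
    {"fingers": 0.35, "dx": 0.3, "dy": 0.15, "dz": 0.06, "roll": -2},
    {"fingers": 0.35, "dx": 0.34, "dy": 0.164, "dz": 0.08, "roll": -2},
    {"fingers": 0.35, "dx": 0.36, "dy": 0.164, "dz": 0.094, "roll": -2}
  ]
}}

```text
time: 11.2
tool_pos: [0.6644, 0.1934, 0.1976]
tcp_rot: [-2.18, -2.26, 0.002]
wrist_force: [-0.9, -0.0, 0.8]
width: 0.326
grip_force: 0.0
```

Emit:
{"method": "step_arm", "body": {
  "commands": [
    {"fingers": 0.35, "dx": 0, "dy": 0, "dz": 0.06, "roll": 0},
    {"fingers": 0.35, "dx": 0, "dy": 0, "dz": 0.07, "roll": 0},
    {"fingers": 0.35, "dx": 0, "dy": 0, "dz": 0.07, "roll": 0}
  ]
}}

```text
time: 11.58
tool_pos: [0.6634, 0.1901, 0.1294]
tcp_rot: [-2.184, -2.257, 0.003]
wrist_force: [-0.0, -0.1, 0.5]
width: 0.327
grip_force: 0.0
```

```bash
python3 -c "
from h import *
np.set_printoptions(precision=4,suppress=True)
im,d=snap('side')
go(.6615,.191,.045,92)
"
```

```text
t 11.625 pos [0.6648 0.1904 0.1314] yaw 91.90138614043212 zax [ 0.0016  0.0003 -1.    ] w 0.324699388354445 g 0.0 F [-1.1076 -0.3994  0.3851] q [ 0.243   0.3654  1.6621 -0.0001  1.1125  0.2099]
d [ 0.0007 -0.0034  0.0864] roll -0.09861385956787672
```

Emit:
{"method": "step_arm", "body": {
  "commands": [
    {"fingers": 0.35, "dx": 0, "dy": -0.003, "dz": 0.02, "roll": 0},
    {"fingers": 0.35, "dx": 0, "dy": -0.003, "dz": 0.04, "roll": 0},
    {"fingers": 0.35, "dx": 0, "dy": -0.003, "dz": 0.06, "roll": 0},
    {"fingers": 0.35, "dx": 0, "dy": -0.003, "dz": 0.06, "roll": 0}
  ]
}}

```text
time: 12.12
tool_pos: [0.6585, 0.1901, 0.0662]
tcp_rot: [-2.181, -2.257, 0.008]
wrist_force: [-0.3, -0.4, -0.2]
width: 0.324
grip_force: 0.0
```

Emit:
{"method": "step_arm", "body": {
  "commands": [
    {"fingers": 0.35, "dx": 0, "dy": 0, "dz": 0.015, "roll": 0},
    {"fingers": 0.35, "dx": 0, "dy": 0, "dz": 0.026, "roll": 0},
    {"fingers": 0.35, "dx": 0, "dy": 0, "dz": 0.026, "roll": 0}
  ]
}}

```text
time: 12.5
tool_pos: [0.6599, 0.1906, 0.0422]
tcp_rot: [-2.182, -2.258, 0.003]
wrist_force: [-0.3, 0.3, 1.0]
width: 0.327
grip_force: 0.0
```

Emit:
{"method": "step_arm", "body": {
  "commands": [
    {"fingers": 1, "dx": 0, "dy": 0, "dz": 0, "roll": 0},
    {"fingers": 1, "dx": 0, "dy": 0, "dz": 0, "roll": 0},
    {"fingers": 1, "dx": 0, "dy": 0, "dz": 0, "roll": 0},
    {"fingers": 1, "dx": 0, "dy": 0, "dz": 0, "roll": 0},
    {"fingers": 1, "dx": 0, "dy": 0, "dz": 0, "roll": 0}
  ],
  "squeeze": 80
}}

```text
time: 13.12
tool_pos: [0.6618, 0.1909, 0.0442]
tcp_rot: [2.183, 2.258, 0.002]
wrist_force: [3.6, 0.4, -0.9]
width: 0.087
grip_force: 77.9
```

Gripped. Pulling 70 mm first.

Emit:
{"method": "step_arm", "body": {
  "commands": [
    {"fingers": 1, "dx": 0, "dy": -0.01, "dz": 0, "roll": 0},
    {"fingers": 1, "dx": 0, "dy": -0.025, "dz": 0, "roll": 0},
    {"fingers": 1, "dx": 0, "dy": -0.04, "dz": 0, "roll": 0},
    {"fingers": 1, "dx": 0, "dy": -0.055, "dz": 0, "roll": 0},
    {"fingers": 1, "dx": 0, "dy": -0.065, "dz": 0, "roll": 0},
    {"fingers": 1, "dx": 0, "dy": -0.07, "dz": 0, "roll": 0},
    {"fingers": 1, "dx": 0, "dy": -0.07, "dz": 0, "roll": 0}
  ]
}}

```text
time: 14.0
tool_pos: [0.5938, 0.1895, 0.0443]
tcp_rot: [2.181, 2.256, 0.01]
wrist_force: [10.9, 3.6, -10.0]
width: 0.083
grip_force: 78.6
```

```bash
python3 -c "
from h import *
np.set_printoptions(precision=4,suppress=True)
s,d=snap('side');t,_=snap('top')
go(.59,.19,.044,92)
R=lambda im,x,y,w,h,k:cv2.resize(im[y:y+h,x:x+w],None,fx=k,fy=k,interpolation=cv2.INTER_CUBIC)
cv2.imwrite('pics/s6.png',np.hstack([R(s,225,245,50,60,8),R(t,252,185,50,60,8)]))
"
```

```text
t 14.1 pos [0.5941 0.1895 0.0443] yaw 91.94526531827793 zax [ 0.0071  0.0022 -1.    ] w 0.08664954975854587 g 78.59047651290894 F [ 10.7945   2.4462 -10.0324] q [0.2686 0.3383 1.8804 0.0003 0.9155 0.2345]
d [ 0.0007 -0.0041  0.0002] roll -0.05473468172206708
```

View pics/s6.png

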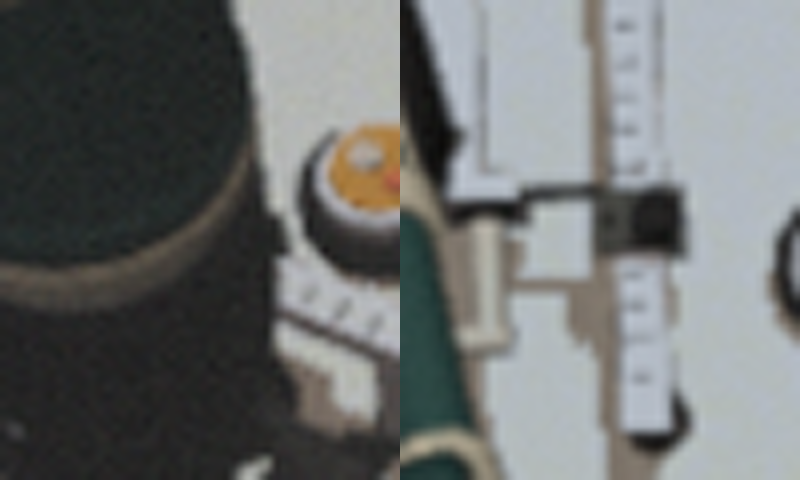

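The top panel shows the blade ending at about (595,188) against the upper edge of the cursor body. That body spans rows 187 to 258, with its centre near row 220. I'll compute the rest numerically.

```bash
python3 -c "
from h import *
np.set_printoptions(precision=4,suppress=True)
f=lambda X,Y,z:atz('top',252+(X-400+.5)/8-.5,185+(Y+.5)/8-.5,z)
b=f(590,189,.056);print('blade',b)
e=np.array([.9994,.035,0])
for z in(.058,.064,.07):
  c=f(610,219.5,z);print(z,c,'rem',(b-c)@e)
print('pred blade px',proj('top',np.array([.6378,.112,.056])))
# columns through blade / cursor
t,_=load('top');g=cv2.cvtColor(t,cv2.COLOR_BGR2GRAY)
for u in range(264,288,2):print(u,g[200:222,u])
print([f(585,y,.056)[0] for y in (165,)] , [f(620,y,.056) for y in (26,64,97,130,166)],[f(635,y,.056) for y in (272,305,338,378)])
"
```

```text
blade [0.6383 0.115  0.056 ]
0.058 [0.6291 0.1094 0.058 ] rem 0.009396699588974055
0.064 [0.628 0.109 0.064] rem 0.010417960472342499
0.07 [0.627  0.1086 0.07  ] rem 0.01143922135571083
pred blade px [276.6585 208.3507]
264 [186 185 185 185 185 175 165 185 189 158  53  31  86 131 134 128 130 134
 136 136 137 141]
266 [184 184 186 185 185 183 178 179 163 131  55  37  63 129 163 124 119 123
 132 137 118 144]
268 [184 185 186 187 184 185 186 170 114  58 100 132 134 160 184 185 183 183
 184 167 122 146]
270 [185 184 183 186 185 185 183 165  97  64 136 185 185 184 184 185 185 185
 185 163 123 146]
272 [183 186 184 184 185 185 185 165  96  87 154 186 185 184 184 185 185 183
 183 167 122 137]
274 [184 184 184 184 186 184 185 163  89  89 157 186 186 186 186 184 185 185
 185 167 123 119]
276 [119 120 120 123 122 121 124 110  62  60  84  88  83  85  84  85  91 108
 121 121 120 119]
278 [130 125 144 143 140 126 111 128 102  74  69  61  49  58  68  63  71 113
 137 132 126 125]
280 [167 147 184 188 187 171 154 174 131  72  63  62  57  59  58  54  85 151
 171 156 184 186]
282 [185 184 186 184 179 157 159 169 119  50  32  34  35  32  27  33  83 144
 167 171 185 185]
284 [167 170 171 177 182 175 174 153  87  39  33  35  36  29  19  30  75 132
 161 165 167 171]
286 [184 185 186 186 185 184 185 169 115  63  47  42  39  43  46  46  65 129
 182 184 170 147]
[np.float64(0.6451625708558217)] [array([0.6848, 0.1056, 0.056 ]), array([0.6738, 0.1059, 0.056 ]), array([0.6644, 0.106 , 0.056 ]), array([0.6549, 0.1062, 0.056 ]), array([0.6446, 0.1064, 0.056 ])] [array([0.6142, 0.1028, 0.056 ]), array([0.6048, 0.103 , 0.056 ]), array([0.5955, 0.1032, 0.056 ]), array([0.5841, 0.1034, 0.056 ])]
```

About 9 mm remain.

Emit:
{"method": "step_arm", "body": {
  "commands": [
    {"fingers": 1, "dx": 0, "dy": -0.004, "dz": 0, "roll": 0},
    {"fingers": 1, "dx": 0, "dy": -0.008, "dz": 0, "roll": 0},
    {"fingers": 1, "dx": 0, "dy": -0.0095, "dz": 0, "roll": 0},
    {"fingers": 1, "dx": 0, "dy": -0.0095, "dz": 0, "roll": 0},
    {"fingers": 1, "dx": 0, "dy": -0.0095, "dz": 0, "roll": 0},
    {"fingers": 1, "dx": 0, "dy": -0.0095, "dz": 0, "roll": 0}
  ]
}}

```text
time: 14.85
tool_pos: [0.5851, 0.1893, 0.0443]
tcp_rot: [2.181, 2.256, 0.011]
wrist_force: [12.3, 3.4, -10.8]
width: 0.083
grip_force: 78.6
```

```bash
python3 -c "
from h import *
np.set_printoptions(precision=4,suppress=True)
ts=[snap('top')[0] for _ in range(4)];s,d=snap('side')
go(.585,.19,.044,92)
g=np.mean([cv2.cvtColor(t,cv2.COLOR_BGR2GRAY) for t in ts],0).round().astype(int)
for u in range(268,288,1):print(u,g[203:222,u])
"
```

```text
t 15.1 pos [0.5852 0.1893 0.0443] yaw 91.93940101804 zax [ 0.0078  0.0025 -1.    ] w 0.07943241544632085 g 78.58949661254883 F [ 11.8498   3.3466 -10.4956] q [0.2722 0.3237 1.9003 0.0004 0.9093 0.2381]
d [ 0.0007 -0.0001  0.0003] roll -0.060598981959998355
268 [184 184 184 184 183 184 185 184 162  94  49  92 127 134 161 184 185 183
 183]
269 [184 184 185 184 184 185 184 185 164  96  75 142 184 183 184 185 185 185
 186]
270 [184 184 184 185 184 184 185 185 164  97  87 155 186 186 184 183 184 184
 185]
271 [184 184 184 185 184 184 184 185 164  96  88 156 185 184 184 184 184 184
 184]
272 [184 184 184 184 184 184 184 184 164  96  88 156 185 185 184 184 184 178
 166]
273 [185 184 185 185 184 184 185 186 164  89  88 157 185 185 186 185 178 153
 125]
274 [184 184 184 185 184 184 185 185 160  75  98 167 186 186 186 185 167 125
 119]
275 [165 166 165 165 167 163 160 159 137  66  98 156 160 159 162 165 152 123
 119]
276 [122 120 121 123 124 113  87  89  75  37  54  85  84  90 108 121 122 119
 118]
277 [117 114 109 109 112  98  72  68  56  32  45  66  62  69 100 117 117 117
 118]
278 [144 140 124 112 128 102  73  68  60  48  56  67  64  70 112 136 132 126
 126]
279 [185 184 166 149 168 127  75  70  68  66  68  68  63  79 137 165 157 158
 157]
280 [187 186 170 154 174 132  75  65  61  59  60  60  55  87 149 170 157 183
 184]
281 [186 180 156 142 173 131  66  49  39  36  34  37  39  83 150 167 152 184
 185]
282 [186 178 158 159 170 119  50  34  32  33  30  26  35  82 143 166 171 186
 185]
283 [180 184 183 183 165  95  39  32  34  36  31  22  31  82 139 166 183 186
 186]
284 [176 182 176 174 154  87  39  32  36  35  30  21  30  74 132 160 166 166
 170]
285 [184 178 167 166 149  95  46  32  33  32  24  22  30  60 112 144 150 144
 136]
286 [185 184 184 183 168 116  63  48  43  38  39  46  47  64 131 181 184 172
 148]
287 [184 185 184 184 176 147 126 123 114  99 100 103 100 101 139 184 186 184
 182]
```

The blade row (212.2) now matches the pointer row (212), and the pose is steady. Handing in.

```bash
python3 -c "
from workcell import *
print(finish_job())"
```

```text
the job is handed in; nothing more can be done
None
```

I hung the basket by its bail on the hook and let it go. I then pulled the slide out about 77 mm and handed the job in at 15.1 s with the bar still gripped; the top camera shows the index blade level with the cursor pointer. The hand-in returned no verdict.

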